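Free the tight setting block from its gauge stand and hold it just clear

ROBOT

A 6-joint arm with a two-finger parallel gripper is mounted at the origin on a cart in front of the work surface, level with it; the furniture and walls round the work are solid. World frame = base frame: x ahead of the robot, y to its left, z up, the work surface at z = 0. Lengths are in mm, angles in rad, forces in N, time in s.
With the tool pointing down it reaches from about 325 to 850 mm from the base axis. Payload 4.4 kg.
Tool frame: the origin (TCP) lies between the finger pads; the fingertips stand ahead of it and the grasp point (between the pads) lies 3 mm ahead of it (ctrl.tips_ahead is the z of the fingertips in the tool frame, in mm); z points along the fingers, y is the line along which they close (so a half turn about z gives the same grasp; the last joint's range is limited). The gripper opens to 94 mm and grips with 3 to 60 N. Pads are 16 mm wide; open, the fingers measure 119 mm over their backs; the gripper's body (75 mm by 177 mm) begins 78 mm behind the grasp point.
Start: joints at [1.175, 0.207, 1.542, -0, 1.393, -0.15], TCP at [139.368, 557.856, 227.447] pointing down, gripper open.
Joint ranges: [-2.73, 2.73], [-0.86, 2.22], [0.23, 2.46], [-1.11, 4.25], [0.08, 2.63], [-2.82, 2.82]. Speed limits (rad/s): [2.79, 2.79, 3.14, 3.14, 3.14, 3.14].

INTERFACE

Orientations are given as a unit quaternion [x, y, z, w].
In Python, from bench import ctrl gives the robot as it stands.
- The arm moves only by the shell command python3 -m jog 'ROWS' [OPENING]. ROWS is JSON, a list of rows, each a list of 4 numbers: the shift along the tool's x, y, z in mm, then the turn about the tool's z in rad. A call has 1 to 20 rows; each row shifts and turns the commanded pose from where the row before left it, along the tool's axes as they then stand; what a row does not reach is not made up. A row lasts 1/10 s, in which the tool goes at most 50 mm and 8.59 degrees, less where a joint would pass 70% of its speed; a pose out of reach is approached as far as the arm can. A call with a gripper value outside its range is refused whole. OPENING is the gripper command: -1 is fully open, 1 is shut, values between are in proportion, set as the call begins (- or left out, the last holds). The fingers move at their own pace and stop on an object; the grip force is fixed at half the most. Time passes only in rows, so rows that do not move let the fingers close. It gives the time, the measured TCP pose, the force, the opening and the grip force at its end, in the units of the state.
- ctrl.sense(): the state, without advancing time (a new reading comes with each control period).
- ctrl.capture(name): name is "scene" or "top" or "wrist"; returns the picture (400x640x3 uint8, red, green, blue); there is no depth.
- ctrl.camera_params(name): a dict with "K" (3x3 intrinsics, pixels), "cam_to_world" (4x4, takes a point from camera to world coordinates); the wrist camera has in their place "T_tool_cam" (4x4, takes a point from camera to tool coordinates, whose origin is the TCP and whose axes are the flange's). Camera axes: x right, y down, z forward; pixel columns grow to the right and rows downward; lengths in mm; the calibration is good to about 2 mm. A picture is of the moment at which its call begins: read the wrist's pose just before it. camera_params takes no time and is no camera call.
- ctrl.close_job(): hands the job in; it is judged then, once.
Trained networks look in the newest picture that a camera, given by its name, has taken for a name from the list of things; names that differ only in an ending like _2 or _b are one class to them, and where a whole thing is asked for, a point or a joint stands for the part that bears it (a point fixed in the world has none). Each returns a list of dicts, best first, with "confidence" (0 to 1); they miss things now and then, are a little off and sometimes report something else, mostly with a low value. They report only what shows in the picture. A call takes as long as a camera call.
- ctrl.find_in(target, camera): "position" ([x, y, z] in mm, in world coordinates, good to about 4 mm: the middle of the surface that is visible of it).
- ctrl.pinpoint(target, camera): "position" ([x, y, z] in mm, in world coordinates, good to about 4 mm: a listed point, or the origin of a listed thing).
The state is a dict: "time_s": time; "joint_positions": joint angles; "joint_vel": joint speeds; "effort": joint torques, N m; "position": TCP position; "tcp_rot": TCP orientation; "force": force on the tool from outside, world axes, zero at the start; "torque": the same for the moment, N m; "opening": opening from 0.0 (shut) to 1.0 (fully open); "grasp_force": force on a finger pad.
Only numpy, scipy, OpenCV 4.12 (cv2) and the standard library are available. Lean on these libraries where they do the work, as an engineer would, in place of code of your own. Each camera call takes 0.05 s, during which the arm holds its last target. There are 200 camera calls.

TASK

Take the jammed setting block out for inspection: first draw the locking pin up out of the block's ear and lower it, tip down, into the empty hole of the post at the other end of the stand until its shoulder rests on the post, and let it go. Sprung pads pinch the block too tightly to pull it straight up, so take it by its square grip and rock it several times from side to side, well over each way along the length of the stand, easing it up a little with each swing until it comes free. Finish while still holding it (do not put it down or let go), still and upright about 2 cm clear above its slot.

Things in the scene. Friction and masses are not known exactly. Their poses are not given: they have to be found in the camera images.
- gauge_stand: Fixed metal fixture, 168 x 60 mm, screwed to a flat grey drilled plate. Origin: centre of its underside, 8 mm above the worktop; z up; x along its length, towards the pin's starting end. Base 10 mm thick; in the middle a housing 66 x 60 mm, top at z = 44 mm, with the slot; at x = +62 mm the lock post (26 mm square, top z = 58 mm), at x = -62 mm the park post (28 mm square, top z = 56 mm).
- slot_mouth (a point): Centre of the slot's mouth (z = 44 mm in the stand's frame; same axes). Slot 40 mm in x, 14 mm in y, floor at z = 20 mm of the stand. Four sprung pads (at x = +-10.5 mm, z = 37 mm) pinch the block's tongue: pulling it straight up takes 45 N or more; while it is rocked about the y axis by 0.1 rad or more each way, under 25 N, if it rises only 1 to 1.5 mm a swing.
- park_hole (a point): Centre of the mouth of the empty park hole in the top of the park post: 13 mm wide, 56 mm deep, vertical; axes as the stand's.
- setting_block: Steel part of about 0.3 kg; axes start parallel to the stand's, z up. Tongue 26 mm (x) by 12 mm (y) in the slot, ending below in a round foot of 17 mm radius; at z = 50 to 58 mm a collar with an ear reaching to x = +73 mm, the pin's hole at x = +62 mm; above that the square grip. With the pin in, its ear binds when it is rocked; without, it can lean about 0.15 rad (9 degrees) each way.
- block_grip (a point): Point in the block's grip, 16 mm below its top and 82 mm above the foot. The grip is an upright square steel post with dark grooves, 22 mm (x) by 20 mm (y), 40 mm tall, from 58 to 98 mm above the foot. Axes as the block's.
- block_foot (a point): Lowest point of the round foot (the block's origin), at first on the slot's floor, 24 mm below the slot's mouth. The point to rock about lies 17 mm above it. Free of the pads once raised by about 15 mm, out of the slot once raised by 24 mm.
- pin_head (a point): Centre of the locking pin's knob, a knurled dark cylinder 16 mm across, 22 mm tall. Below it a 10 mm neck, a shoulder 15 mm across (its underside 27 mm below this point) and a shank 9 mm across, 54 mm long, with a bullet nose. It starts upright in the ear (shoulder on the ear, this point 105 mm above the stand's underside), loose: it lifts straight out. z along the pin, up.
- pin_tip (a point): The tip of the locking pin's shank, 81 mm below the knob's centre.

How it is judged:
By the outcome, as a careful person would: the job done as asked, in the order asked, and still so for the second after the job is handed in, while the arm keeps its last pose, push and grip.
It also fails if it takes over 72 s, if anything falls off the work surface, if the arm or the gripper's body presses on something with over 40 N, if the wrist force passes 120 N, or if a joint passes its speed limit or range.

## Working session

There is one attempt and no reset: what is moved stays moved. The work goes in short steps, Python scripts to look and compute and a shell command to move; the robot and the scene stay as the last step left them, time stands still between calls to the robot, and variables do not carry over. Pictures are saved under pics/ and viewed, at most 10 in all, crops included, and the job is handed in when it is done.

```bash
ls; mkdir -p pics; cat > h.py <<'E'
from bench import ctrl
import numpy as np, cv2
from scipy.spatial.transform import Rotation as R
def cams(n):
    p=ctrl.camera_params(n); K=np.array(p["K"])
    if "cam_to_world" in p: return K,np.array(p["cam_to_world"])
    s=ctrl.sense(); T=np.eye(4); T[:3,:3]=R.from_quat(s["tcp_rot"]).as_matrix(); T[:3,3]=s["position"]
    return K,T@np.array(p["T_tool_cam"])
def proj(P,n):
    K,T=cams(n); q=np.linalg.inv(T)@np.append(P,1); u=K@q[:3]; return u[:2]/u[2]
def ray(uv,n,T=None):
    K,T0=cams(n); T=T0 if T is None else T
    d=T[:3,:3]@np.linalg.inv(K)@np.array([*uv,1.]); return T[:3,3],d/np.linalg.norm(d)
def tri(rays):
    A=sum(np.eye(3)-np.outer(d,d) for o,d in rays); b=sum((np.eye(3)-np.outer(d,d))@o for o,d in rays)
    return np.linalg.solve(A,b)
E
python3 - <<'E'
from h import *
np.set_printoptions(precision=1,suppress=True)
s=ctrl.sense(); print(s)
for n in ("scene","top","wrist"):
    im=ctrl.capture(n); cv2.imwrite(f"pics/{n}0.png",im[...,::-1])
    for t in ("gauge_stand","slot_mouth","park_hole","block_grip","pin_head","pin_tip","block_foot"):
        r=ctrl.pinpoint(t,n)
        for q in r[:2]: print(n,t,np.round(q["position"],1),round(q["confidence"],2),proj(q["position"],n))
a=[cv2.imread(f"pics/{n}0.png") for n in("scene","top","wrist")]
cv2.imwrite("pics/all.png",np.vstack([cv2.resize(np.hstack(a[:2]),(800,250)),cv2.resize(a[2],(800,500))[:350]]))
E
```

```text
pics
{'time_s': 0.0, 'joint_positions': array([ 1.2,  0.2,  1.5, -0. ,  1.4, -0.2]), 'joint_vel': array([-0., -0., -0.,  0., -0.,  0.]), 'effort': array([  0. , -37.1, -28.1,   0.1,   0. ,  -0. ]), 'position': array([139.1, 557.2, 226.3]), 'tcp_rot': array([ 0.1,  1. , -0. , -0. ]), 'force': array([-0.4, -0.4, -0.5]), 'torque': array([ 0.,  0., -0.]), 'grasp_force': 0.0, 'opening': 0.9981166322106941}
scene gauge_stand [521.6  31.4   6.5] 0.86 [298.4 239.1]
scene slot_mouth [521.3  28.6  51.5] 0.76 [298.7 220.3]
scene slot_mouth [522.8  27.8   7.2] 0.24 [299.9 237.8]
scene park_hole [501.1 -26.8  61.1] 0.59 [331.5 213.6]
scene block_grip [515.8  33.9 109.3] 0.67 [295.5 197.6]
scene pin_head [542.1  83.9 115.6] 0.68 [262.1 194.4]
scene pin_head [519.6  24.6  52. ] 0.65 [301.1 220. ]
scene block_foot [521.8  29.4  30.9] 0.94 [298.7 228.9]
scene block_foot [521.2  31.3   8.4] 0.45 [298.5 238.4]
top gauge_stand [520.   28.7   6.7] 0.91 [302.6 197.6]
top slot_mouth [524.4  32.5  51.4] 0.61 [299.9 193. ]
top slot_mouth [521.5  31.2  28. ] 0.5 [301.  195.7]
top park_hole [497.3 -25.5  63.4] 0.61 [326.2 205.3]
top block_grip [518.4  33.9 108.2] 0.76 [297.5 192.1]
top pin_head [543.8  87.7 114.5] 0.58 [271.3 178.8]
top pin_head [519.9  25.3  29.7] 0.57 [303.6 196.4]
top block_foot [522.5  28.5  29.2] 0.76 [302.2 195.2]
top block_foot [520.3  29.   33.3] 0.27 [301.9 195.9]
```

View pics/all.png

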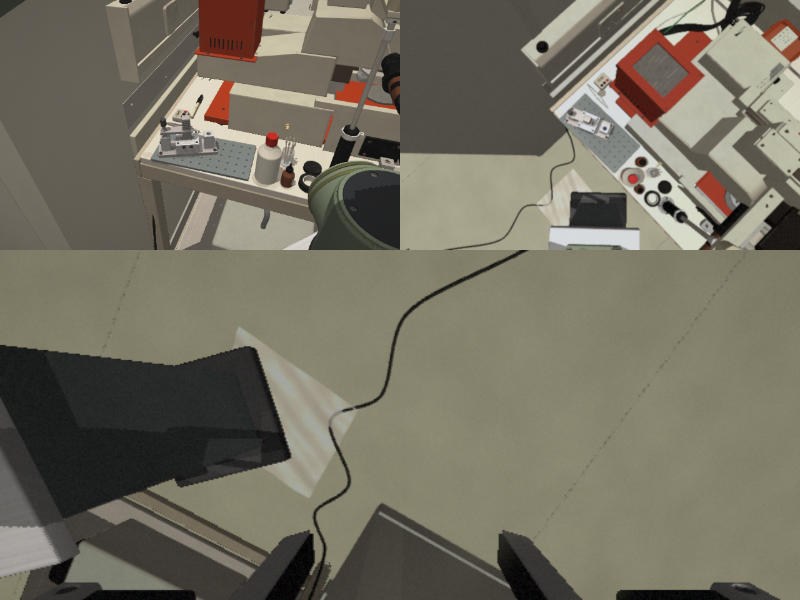

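```bash
python3 - <<'E'
from h import *
s=ctrl.sense(); print(R.from_quat(s["tcp_rot"]).as_matrix().round(4).tolist(), ctrl.tips_ahead)
print(np.round(ctrl.camera_params("wrist")["T_tool_cam"],3).tolist(), np.round(ctrl.camera_params("wrist")["K"]).tolist())
E
```

```text
[[-0.9702, 0.2424, -0.0], [0.2424, 0.9702, 0.0], [0.0, 0.0, -1.0]] 22.0
[[-0.001, -0.964, -0.264, 76.593], [1.0, -0.001, -0.001, -0.757], [0.0, -0.264, 0.964, -156.384], [0.0, 0.0, 0.0, 1.0]] [[302.0, 0.0, 324.0], [0.0, 302.0, 196.0], [0.0, 0.0, 1.0]]
```

The scene view shows the stand near the left end of the table, with the pin post on the far left and the park post to the right. The networks agree with the text on heights and on the 124 mm spacing, and the stand's x-axis points at about 68.6°. The wrist camera sees only floor. I'll turn the tool so the jaws close along the stand's y-axis, then swing in from the robot side.

```bash
python3 -m jog '[[0,0,-8,0.1417],[0,0,-8,0.1417],[0,0,-8,0.1417],[0,0,-8,0.1417],[0,0,-8,0.1417],[0,0,-8,0.1417],[0,0,-8,0.1417],[0,0,-8,0.1417],[0,0,-8,0.1417],[0,0,-8,0.1417],[0,0,-8,0.1417],[0,0,-8,0.1417],[0,0,0,0]]' -1 && python3 -m jog '[[-7,13,0,0],[-14,26,0,0],[-14,26,0,0],[-14,26,0,0],[-14,26,0,0],[-14,26,0,0],[-14,26,0,0],[-14,26,0,0],[-14,26,0,0],[-14,26,0,0],[-7,13,0,0],[0,0,0,0]]' && python3 -m jog '[[-10,14,0,0],[-21,29,0,0],[-21,29,0,0],[-21,29,0,0],[-21,29,0,0],[-21,29,0,0],[-21,29,10,0],[-21,29,15,0],[-21,29,15,0],[-21,29,15,0],[-11,14,10,0],[0,0,0,0],[0,0,0,0]]'
cat > look.py <<'E'
from h import *
import sys
np.set_printoptions(precision=1,suppress=True)
n=sys.argv[1]; s=ctrl.sense(); T=cams("wrist")[1]; im=ctrl.capture("wrist"); cv2.imwrite(f"pics/{n}.png",im[...,::-1]); np.save(f"pics/{n}.npy",T)
print(s["position"],R.from_quat(s["tcp_rot"]).as_matrix().round(3).tolist(),s["opening"],s["force"])
for t in sys.argv[2:]:
    for q in ctrl.pinpoint(t,"wrist")[:2]: print(t,np.round(q["position"],1),round(q["confidence"],2),proj(q["position"],"wrist"))
E
python3 look.py w1 gauge_stand slot_mouth park_hole block_grip pin_head
```

```text
time_s: 2.5
position: [139.6, 558.5, 324.9]
tcp_rot: [0.826, 0.563, 0.001, -0.001]
force: [-0.5, -0.1, 0.3]
opening: 1.0
grasp_force: 0.0
time_s: 3.7
position: [331.0, 330.3, 322.7]
tcp_rot: [0.827, 0.562, -0.001, 0.0]
force: [-0.9, -0.1, 0.2]
opening: 1.002
grasp_force: 0.0
time_s: 5.0
position: [521.7, 32.3, 258.3]
tcp_rot: [0.826, 0.563, -0.0, -0.001]
force: [-0.9, 0.1, -0.5]
opening: 0.999
grasp_force: 0.0
[521.7  32.3 258.3] [[0.365, 0.931, -0.001], [0.931, -0.365, 0.001], [0.001, -0.001, -1.0]] 0.9987019613190077 [-0.9  0.1 -0.5]
gauge_stand [520.4  34.3   8.2] 0.73 [322.3 171. ]
slot_mouth [524.6  25.7  46.6] 0.58 [327.6 181.7]
park_hole [501.6 -26.8  65.4] 0.72 [325.8 230. ]
block_grip [519.6  30.9 110.4] 0.83 [322.  191.8]
pin_head [539.3  83.9 111.2] 0.46 [320.8 136.5]
```

View pics/w1.png

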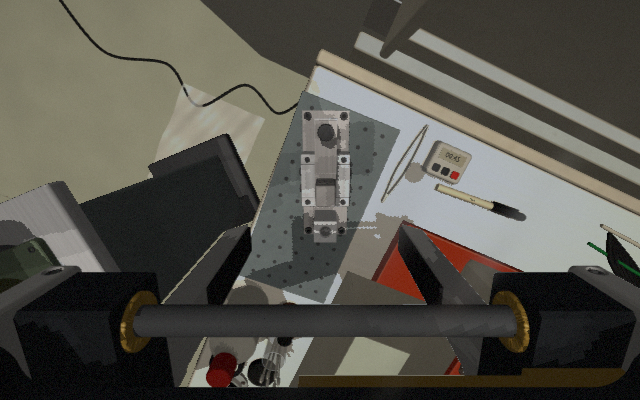

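The knob is at (326,131), the grip top at (326,190) and the park hole at (326,230). The stand lies along the image's vertical, so the jaws are close to square with it. I'll move above the pin and lower, then triangulate from the two views.

```bash
python3 -m jog '[[5,0,4,0],[10,0,10,0],[15,0,15,0],[15,0,15,0],[10,0,10,0],[3,0,6,0],[0,0,0,0],[0,0,0,0],[0,0,0,0]]'
python3 look.py w2 pin_head block_grip park_hole
python3 - <<'E'
import cv2,numpy as np
a=cv2.imread("pics/w1.png")[95:245,280:372]; b=cv2.imread("pics/w2.png")[60:330,240:410]
cv2.imwrite("pics/c1.png",np.hstack([cv2.resize(a,(368,600),interpolation=2),cv2.resize(b,(378,600),interpolation=2)]))
E
```

```text
time_s: 6.2
position: [540.4, 83.8, 195.5]
tcp_rot: [0.827, 0.562, -0.005, -0.001]
force: [-6.0, -7.4, -1.2]
opening: 1.005
grasp_force: 0.0
[540.4  83.8 195.5] [[0.368, 0.93, -0.009], [0.93, -0.368, -0.004], [-0.007, -0.007, -1.0]] 1.0049554562483314 [-6.  -7.4 -1.2]
pin_head [540.8  87.3 114.4] 0.96 [323.7 204.6]
block_grip [522.   32.5 111.3] 0.89 [326.9 266.3]
park_hole [498.5 -24.6  64.1] 0.74 [325.9 296.1]
```

View pics/c1.png

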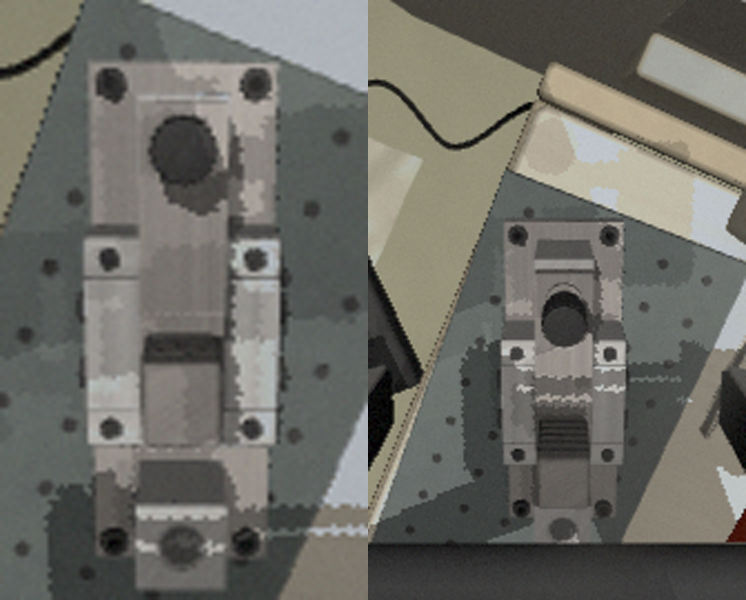

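The right-hand crop shows the knob at about (328,203) in w2 and the grip top at (328,276). The 9 N sideways force and the 3.5 mm shortfall mean something is touching, so I'll check the outside views.

```bash
python3 - <<'E'
from h import *
s=ctrl.sense(); print(s["force"],s["torque"],s["effort"],s["joint_positions"])
a=ctrl.capture("scene")[...,::-1]; b=ctrl.capture("top")[...,::-1]
print(proj([541,86,113],"scene"),proj([541,86,113],"top"),ctrl.sense()["force"])
cv2.imwrite("pics/c2.png",np.vstack([cv2.resize(a[0:240,150:470],(800,600)),])[:600])
cv2.imwrite("pics/c3.png",cv2.resize(b[60:300,150:470],(800,600)))
E
```

```text
[-6.16191846 -6.73416299 -1.02918267] [-0.58981068  0.63685283 -0.66335883] [  4.0483743  -35.59617519 -30.63516855   1.41001727  -1.47856526
  -0.67006409] [-0.00235201  0.18212881  1.63888168 -0.00358641  1.32978548  0.37530829]
[261.32522916 196.34438402] [272.21921791 180.27259312] [-6.42160421 -7.32039054 -0.98704541]
```

View pics/c2.png

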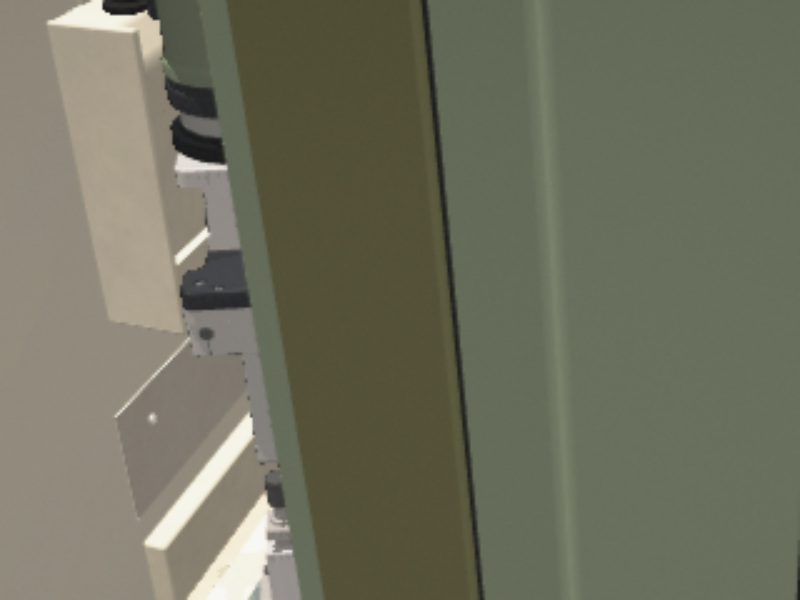

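View pics/c3.png

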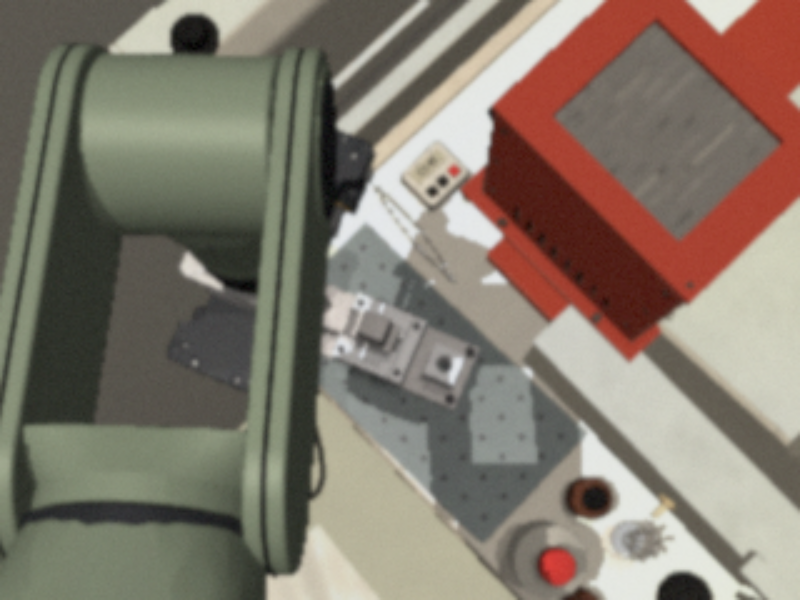

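Both views show the wrist beside a beige box with a black knob, hanging over the table's far-left edge. The wrench puts the contact at a corner of the gripper's body. I'll back off and locate the box.

```bash
python3 -m jog '[[-3,-2,0,0],[-6,-3,-3,0],[-8,-4,-6,0],[-8,-4,-6,0],[-4,-2,-3,0],[0,0,0,0],[0,0,0,0]]'
python3 - <<'E'
from h import *
np.set_printoptions(precision=1,suppress=True)
k=tri([ray((200,2),"scene"),ray((228,74),"top")]); print("knob",k,proj(k,"scene"),proj(k,"top"))
n=np.array([.67,.74]);w=np.array([.74,-.67])
print(k[:2]@n,k[:2]@w)
# box edge points in the scene view on the plane n.p=489
for uv in [(194,128),(223,133),(170,8),(205,12)]:
    o,d=ray(uv,"scene"); t=(489-o[:2]@n)/(d[:2]@n); p=o+t*d; print(uv,p,p[:2]@w)
for uv in [(194,80),(278,0)]:
  for z in (250,400,550):
    o,d=ray(uv,"top"); p=o+d*(z-o[2])/d[2]; print(uv,p,p[:2]@n,p[:2]@w)
T2=np.load("pics/w2.npy");T1=np.load("pics/w1.npy")
f=lambda a,b:tri([ray(a,"wrist",T1),ray(b,"wrist",T2)])
print("pin top",f((280+183/4,95+150/4),(240+(565-368)/2.222,60+320/2.222)))
print("grip top",f((280+180/4,95+403/4),(240+(563-368)/2.222,60+480/2.222)))
print("park",f((280+182/4,95+547/4),(240+(563-368)/2.222,60+528/2.222)))
E
python3 - <<'E'
import cv2
a=cv2.imread("pics/scene0.png")[0:210,130:410]
cv2.imwrite("pics/c4.png",cv2.resize(a,(800,600)))
E
```

```text
time_s: 7.2
position: [519.1, 63.7, 216.9]
tcp_rot: [0.826, 0.563, 0.0, 0.0]
force: [-0.1, 0.2, -0.3]
opening: 1.0
grasp_force: 0.0
knob [638.5 113.5 410.1] [199.9   2. ] [228.1  74.1]
511.7594480292576 396.46732497814344
(194, 128) [538.4 173.4 271.2] 282.25771763878475
(223, 133) [596.4 120.8 217.3] 360.3517566880624
(170, 8) [540.1 171.8 437.7] 284.57452107683883
(205, 12) [600.9 116.8 407.1] 366.42768832925947
(194, 80) [695.3 213.7 250. ] 623.9615643647272 371.3276486869764
(194, 80) [633.3 163.5 400. ] 545.2879646815032 359.14312062797086
(194, 80) [571.4 113.2 550. ] 466.6143649982792 346.95859256896546
(278, 0) [848.8  70.  250. ] 620.5155277713673 581.2057001206124
(278, 0) [754.5  50.  400. ] 542.5674729671815 524.832452262863
(278, 0) [660.3  30.1 550. ] 464.6194181629958 468.45920440511344
pin top [544.5  86.  113.2]
grip top [521.2  28.6 120.9]
park [498.1 -31.6  57.1]
```

View pics/c4.png

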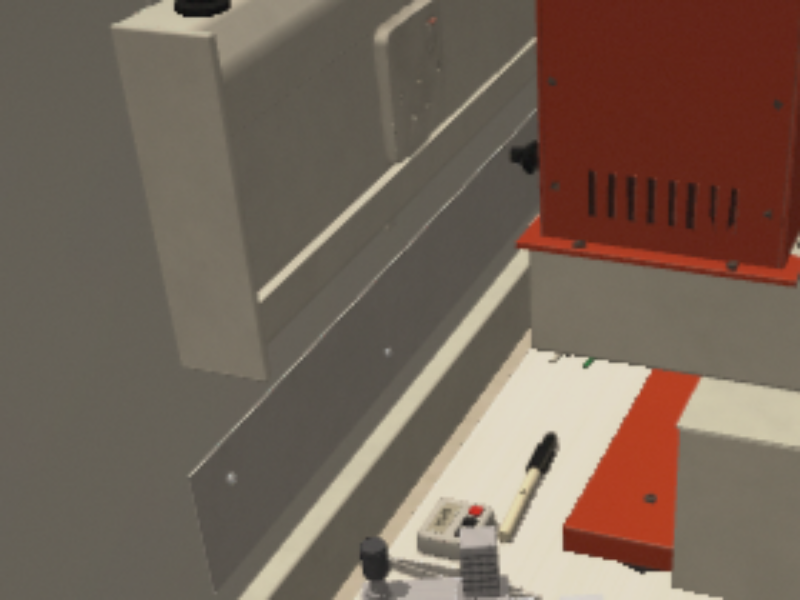

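The box spans z of about 215–407 mm and its face lies at n·p ≈ 489, so the far corner of the gripper's body hit it. I'll back off and flip the tool by about 160°. That puts the long side of the body parallel to the box and the camera on the robot side. The pin is round, so the grasp angle doesn't matter.

```bash
python3 -m jog '[[-5,0,-4,0],[-12,0,-10,0],[-14,0,-12,0],[-12,0,-10,0],[-5,0,-4,0]]' && python3 -m jog '[[0,0,0,-0.1465],[0,0,0,-0.1465],[0,0,0,-0.1465],[0,0,0,-0.1465],[0,0,0,-0.1465],[0,0,0,-0.1465],[0,0,0,-0.1465],[0,0,0,-0.1465],[0,0,0,-0.1465],[0,0,0,-0.1465],[0,0,0,-0.1465],[0,0,0,-0.1465],[0,0,0,-0.1465],[0,0,0,-0.1465],[0,0,0,-0.1465],[0,0,0,-0.1465],[0,0,0,-0.1465],[0,0,0,-0.1465],[0,0,0,-0.1465],[0,0,0,0]]' && python3 -m jog '[[0,0,0,0],[-4,1,3,0],[-10,2,8,0],[-14,2,11,0],[-14,2,11,0],[-14,2,11,0],[-12,2,8,0],[-6,1,5,0],[-3,1,3,0],[0,0,0,0],[0,0,0,0]]' && python3 look.py w3 pin_head block_grip park_hole slot_mouth gauge_stand
```

```text
time_s: 7.7
position: [501.9, 17.5, 258.7]
tcp_rot: [0.827, 0.562, 0.001, 0.001]
force: [0.4, -0.4, 0.2]
opening: 0.999
grasp_force: 0.0
time_s: 9.7
position: [501.4, 18.8, 256.7]
tcp_rot: [-0.407, 0.914, -0.0, 0.0]
force: [-1.0, -0.1, 0.5]
opening: 0.998
grasp_force: 0.0
time_s: 10.8
position: [543.4, 84.9, 196.8]
tcp_rot: [-0.407, 0.913, -0.0, 0.0]
force: [0.2, -0.5, 0.5]
opening: 0.997
grasp_force: 0.0
[543.4  84.9 196.8] [[-0.669, -0.743, 0.001], [-0.743, 0.669, -0.0], [-0.0, -0.001, -1.0]] 0.9972054158974917 [ 0.2 -0.5  0.5]
pin_head [541.3  85.3 115. ] 0.88 [327.6 209.3]
block_grip [519.4  33.6 111. ] 0.91 [304.6 144.1]
park_hole [499.9 -25.6  67.4] 0.76 [278.2  74.1]
slot_mouth [524.9  26.8  47.9] 0.9 [300.  136.6]
slot_mouth [519.4  32.6 113.6] 0.56 [303.4 143.5]
gauge_stand [520.9  29.7  10.4] 0.66 [307.  133.7]
```

```bash
python3 - <<'E'
import cv2
cv2.imwrite("pics/c5.png",cv2.resize(cv2.imread("pics/w3.png")[30:270,170:490],(800,600),interpolation=2))
E
```

```text
(no output)
```

View pics/c5.png

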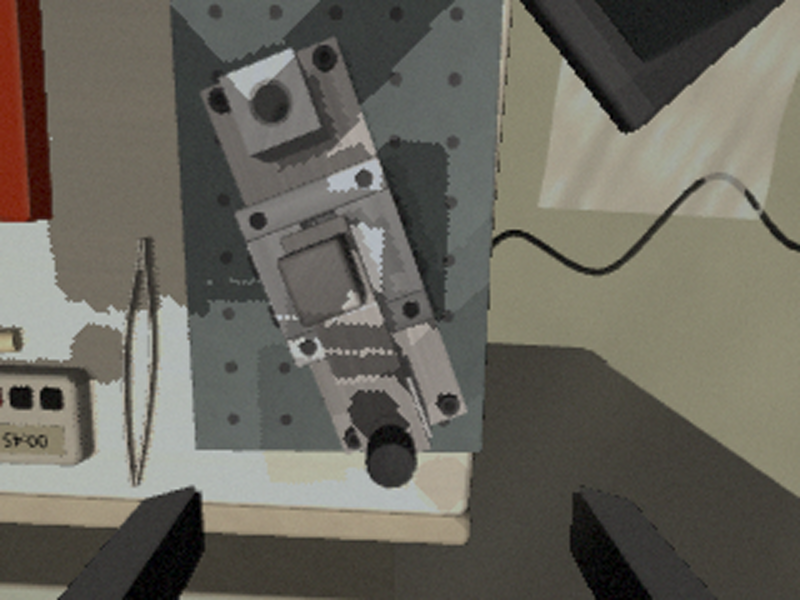

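The knob top is at raw (326,216), the grip top at (297,142) and the park hole at (278,70). I'll triangulate these and the four base screws across the three wrist views.

```bash
python3 - <<'E'
from h import *
np.set_printoptions(precision=1,suppress=True)
T=[np.load(f"pics/w{i}.npy") for i in(1,2,3)]
a=lambda u,v:(280+u/4,95+v/4)
b=lambda u,v:(240+(u-368)/2.222,60+v/2.222)
c=lambda u,v:(170+u/2.5,30+v/2.5)
S={"pintop":(a(183,150),b(565,320),c(391,464)),"griptop":(a(181,405),b(564,482),c(318,279)),"park":(a(182,547),b(563,528),c(271,101)),
"sA":(a(110,85),b(517,236),c(448,403)),"sB":(a(257,85),b(609,236),c(352,437)),"sC":(a(113,541),b(521,508),c(325,57)),"sD":(a(246,541),b(603,508),c(220,98))}
P={}
for k,v in S.items():
    rs=[ray(uv,"wrist",t) for uv,t in zip(v,T)]
    p=tri(rs); P[k]=p; print(k,p,[round(float(np.linalg.norm(np.cross(p-o,d))),1) for o,d in rs], "02:",tri([rs[0],rs[2]]))
    z={"pintop":124,"griptop":126,"park":64}.get(k,18)
    print("   at z",z,[ (o+d*(z-o[2])/d[2])[:2] for o,d in rs])
E
```

```text
pintop [544.8  87.2 119. ] [0.9, 0.6, 0.6] 02: [544.2  86.8 122. ]
   at z 124 [array([544.6,  86.6]), array([545.8,  89.1]), array([543.5,  86.5])]
griptop [521.2  28.2 121.7] [0.0, 0.3, 0.3] 02: [521.1  28.3 121.5]
   at z 126 [array([521.6,  29.3]), array([522.3,  30.4]), array([520.4,  28.3])]
park [498.4 -29.7  60. ] [0.8, 0.3, 1.0] 02: [498.3 -29.1  62. ]
   at z 64 [array([499.2, -29. ]), array([499.7, -27.1]), array([497.6, -28.2])]
sA [528.5 108.5  19.9] [0.5, 0.1, 0.5] 02: [528.4 108.3  20.9]
   at z 18 [array([528.6, 108.1]), array([528.4, 108.3]), array([528.3, 109.3])]
sB [571.6  91.5  19.7] [0.5, 0.4, 0.1] 02: [571.7  91.3  20.1]
   at z 18 [array([572. ,  91.1]), array([571.3,  91.4]), array([572. ,  91.9])]
sC [471.2 -34.4  19.9] [0.3, 0.5, 0.7] 02: [471.1 -34.   20.8]
   at z 18 [array([471. , -35.3]), array([471.2, -35.6]), array([470.6, -34.2])]
sD [514.  -52.3  17.8] [0.4, 0.3, 0.7] 02: [513.9 -52.7  16.1]
   at z 18 [array([514.4, -52.4]), array([514.2, -52.5]), array([513.4, -51.9])]
```

The screws give a stand centre of (521.3, 28.3) with the axis at 68.2°. That puts the pin at (544.4, 86) and the park hole at (498.2, −29.2), and the directly triangulated points agree. Now I'll grasp the pin.

```bash
python3 -m jog '[[-1.4,0,5,0],[0,0,12,0],[0,0,15,0],[0,0,15,0],[0,0,13,0],[0,0,10,0],[0,0,6,0],[0,0,3,0],[0,0,0,0],[0,0,0,0]]' && python3 -m jog '[[0,0,0,0],[0,0,0,0],[0,0,0,0],[0,0,0,0],[0,0,0,0],[0,0,0,0],[0,0,0,0],[0,0,0,0],[0,0,0,0],[0,0,0,0]]' 1
```

```text
time_s: 12.1
position: [544.7, 86.1, 118.0]
tcp_rot: [-0.407, 0.913, -0.0, 0.001]
force: [0.4, -0.5, -0.5]
opening: 1.002
grasp_force: 0.0
time_s: 13.1
position: [544.2, 86.1, 117.4]
tcp_rot: [-0.407, 0.913, 0.0, -0.0]
force: [-0.9, 0.3, 0.6]
opening: 0.188
grasp_force: 0.2
```

```bash
python3 -m jog '[[0,0,0,0],[0,0,0,0],[0,0,0,0],[0,0,0,0],[0,0,0,0]]'
```

```text
time_s: 13.6
position: [544.1, 86.1, 117.4]
tcp_rot: [-0.407, 0.913, 0.0, -0.0]
force: [-0.0, -0.1, 0.8]
opening: 0.164
grasp_force: 30.0
```

```bash
python3 -m jog '[[0,0,-3,0],[0,0,-6,0],[0,0,-10,0],[0,0,-12,0],[0,0,-12,0],[0,0,-14,0],[0,0,-14,0],[0,0,-14,0],[0,0,-10,0],[0,0,-6,0],[0,0,-3,0],[0,0,0,0]]'
```

```text
time_s: 14.8
position: [544.2, 86.1, 221.6]
tcp_rot: [-0.407, 0.913, -0.0, 0.0]
force: [-0.2, -0.3, -2.0]
opening: 0.164
grasp_force: 30.0
```

```bash
python3 -m jog '[[4,-1.5,0,0],[10,-3.7,0,0],[15,-5.5,0,0],[18,-6.7,0,0],[18,-6.7,0,0],[18,-6.6,0,0],[16,-5.9,0,0],[11,-4,0,0],[5,-1.8,0,0],[1.4,-0.6,0,0],[0,0,0,0],[0,0,10,0],[0,0,15,0],[0,0,15,0],[0,0,12,0],[0,0,6,0],[0,0,2,0],[0,0,0,0],[0,0,0,0]]' && python3 look.py w4 pin_tip park_hole pin_head
python3 - <<'E'
import cv2,sys
sys.path.insert(0,'.')
from h import *
im=ctrl.capture("top"); s=ctrl.capture("scene")
for t in("pin_head","pin_tip","park_hole"):
  for n in("top","scene"):
    for q in ctrl.pinpoint(t,n)[:1]: print(n,t,np.round(q["position"],1),round(q["confidence"],2))
u,v=proj([498,-29,64],"scene").astype(int)
a=cv2.imread("pics/w4.png")[100:300,220:420]
b=s[max(v-60,0):v+40,u-50:u+50,::-1]
cv2.imwrite("pics/c6.png",np.hstack([cv2.resize(a,(400,400),interpolation=2),cv2.resize(b,(400,400),interpolation=2)])); print(u,v)
E
```

```text
time_s: 16.7
position: [498.9, -29.3, 162.1]
tcp_rot: [-0.407, 0.913, -0.0, 0.001]
force: [-0.1, 0.6, -0.0]
opening: 0.164
grasp_force: 30.0
[498.9 -29.3 162.1] [[-0.669, -0.744, 0.001], [-0.744, 0.669, -0.0], [-0.001, -0.001, -1.0]] 0.16406239289534844 [-0.1  0.6 -0. ]
pin_tip [503.9 -26.6  79.2] 0.95 [322.9 216.3]
park_hole [500.6 -27.8  67.1] 0.82 [324.8 208.4]
pin_head [497.2 -26.9 159. ] 0.86 [329.9 254. ]
top pin_head [521.   30.9  47.9] 0.61
top park_hole [500.5 -27.4  65.6] 0.75
333 213
```

View pics/c6.png

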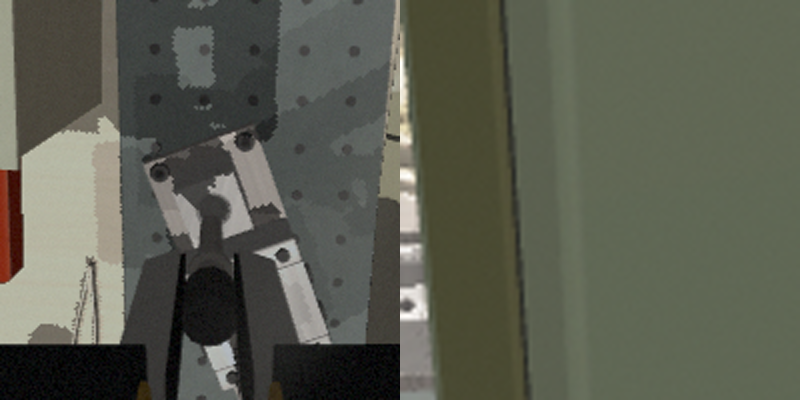

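The tip sits right over the dark hole, at raw about (326,205), as projected. I'll lower it gently while watching the force.

```bash
python3 -m jog '[[0.4,0.6,0,0],[0,0,3,0],[0,0,4,0],[0,0,4,0],[0,0,3,0],[0,0,3,0],[0,0,2,0],[0,0,0,0]]' && python3 -m jog '[[0,0,2,0],[0,0,2,0],[0,0,2,0],[0,0,2,0],[0,0,0,0]]'
```

```text
time_s: 18.1
position: [497.3, -29.0, 142.0]
tcp_rot: [-0.407, 0.913, 0.0, -0.0]
force: [-0.5, -0.7, -1.4]
opening: 0.162
grasp_force: 30.0
time_s: 18.6
position: [497.3, -29.0, 134.1]
tcp_rot: [-0.407, 0.913, 0.0, -0.0]
force: [0.0, 0.2, 0.1]
opening: 0.165
grasp_force: 30.0
```

The tip is about 15 mm into the hole with no force. Continuing down.

```bash
python3 -m jog '[[0,0,3,0],[0,0,5,0],[0,0,6,0],[0,0,6,0],[0,0,5,0],[0,0,4,0],[0,0,3,0],[0,0,2,0],[0,0,1,0],[0,0,0,0]]' && python3 -m jog '[[0,0,1,0],[0,0,1,0],[0,0,0.7,0],[0,0,0,0]]'
```

```text
time_s: 19.6
position: [497.6, -29.1, 99.4]
tcp_rot: [-0.407, 0.913, -0.0, -0.0]
force: [-0.3, 0.8, -0.1]
opening: 0.164
grasp_force: 30.0
time_s: 20.0
position: [497.5, -29.1, 96.7]
tcp_rot: [-0.407, 0.913, 0.0, -0.0]
force: [0.6, -1.0, -0.9]
opening: 0.163
grasp_force: 30.0
```

```bash
python3 -m jog '[[0,0,0.7,0],[0,0,0.6,0],[0,0,0,0]]'; python3 -m jog '[[0,0,0.6,0],[0,0,0.6,0],[0,0,0,0]]'
```

```text
time_s: 20.3
position: [497.6, -29.1, 95.5]
tcp_rot: [-0.407, 0.913, -0.0, 0.0]
force: [-0.6, -0.1, 0.4]
opening: 0.163
grasp_force: 30.0
time_s: 20.6
position: [497.8, -29.1, 95.4]
tcp_rot: [-0.407, 0.913, -0.0, 0.0]
force: [-3.2, 0.9, 6.3]
opening: 0.161
grasp_force: 30.0
```

The shoulder is seated: the descent stopped at 95.4 with 6 N upward. I'll release, rise, and turn the jaws onto the stand's y-axis.

```bash
python3 -m jog '[[0,0,-0.6,0],[0,0,0,0],[0,0,0,0],[0,0,0,0],[0,0,0,0],[0,0,0,0],[0,0,0,0],[0,0,0,0]]' -1 && python3 -m jog '[[0,0,-4,0],[0,0,-10,0],[0,0,-15,0],[0,0,-17,-0.03],[0,0,-17,-0.07],[0,0,-17,-0.1],[0,0,-12,-0.1],[0,0,-6,-0.052],[0,0,-2,0],[0,0,0,0],[0,0,0,0]]' && python3 look.py w5 pin_head block_grip
python3 - <<'E'
import cv2
cv2.imwrite("pics/c7.png",cv2.resize(cv2.imread("pics/w5.png")[60:360,170:490],(640,600),interpolation=2))
E
```

```text
time_s: 21.4
position: [497.6, -29.1, 94.8]
tcp_rot: [-0.407, 0.913, 0.0, -0.0]
force: [-0.5, -0.2, -0.5]
opening: 0.807
grasp_force: 0.0
time_s: 22.5
position: [503.0, 7.9, 193.2]
tcp_rot: [-0.538, 0.842, -0.018, -0.016]
force: [0.6, 0.5, -0.9]
opening: 0.999
grasp_force: 0.0
[503.    7.9 193.2] [[-0.42, -0.908, -0.007], [-0.906, 0.419, -0.048], [0.047, -0.014, -0.999]] 0.999059270293692 [ 0.6  0.5 -0.9]
block_grip [521.   31.8 109.5] 0.61 [318.6 247.7]
```

View pics/c7.png

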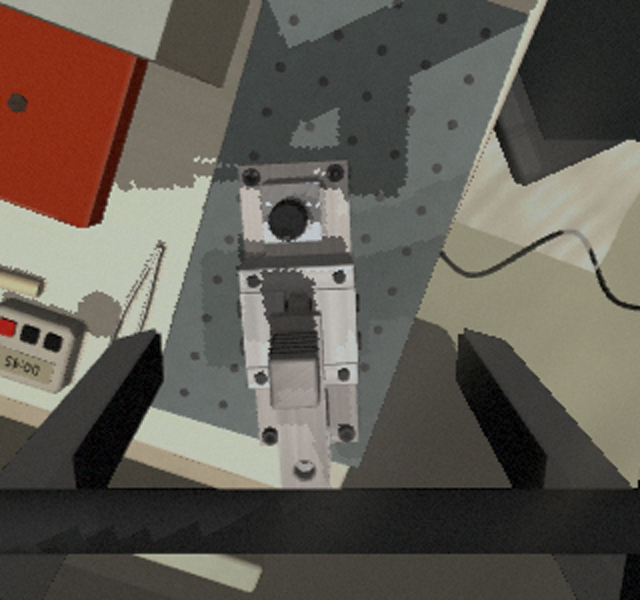

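The pin stands in the park post (knob at (287,218)) and the ear's hole is empty. The last turn ran into joint 6's range, though, because the pose shifted and tilted slightly. Checking the joints.

```bash
python3 -m jog '[[0,0,0,0.06],[0,0,0,0.1],[0,0,0,0.1],[0,0,0,0.1],[0,0,0,0],[0,0,0,0]]'; python3 -c "
from h import *
s=ctrl.sense();print(s['joint_positions'].round(3),R.from_quat(s['tcp_rot']).as_matrix().round(3).tolist())"
```

```text
time_s: 23.25
position: [503.1, 8.1, 193.1]
tcp_rot: [-0.38, 0.925, -0.021, -0.012]
force: [0.5, -0.9, -0.1]
opening: 1.0
grasp_force: 0.0
[-0.125  0.092  1.747 -0.05   1.304 -2.462] [[-0.711, -0.703, -0.007], [-0.702, 0.71, -0.048], [0.039, -0.029, -0.999]]
```

The turn left a 2.7° tilt, leaning along the stand's length. That is the axis the block pivots about in the pads, so it does no harm, but I'll compute moves in the tilted frame. I'll turn the other way, well inside the joint's range.

```bash
python3 -m jog '[[0,0,0,0.08],[0,0,0,0.1465],[0,0,0,0.1465],[0,0,0,0.1465],[0,0,0,0.1465],[0,0,0,0.1465],[0,0,0,0.1465],[0,0,0,0.1465],[0,0,0,0.1465],[0,0,0,0.1465],[0,0,0,0.1465],[0,0,0,0.1465],[0,0,0,0.1465],[0,0,0,0.1465],[0,0,0,0.1465],[0,0,0,0.1465],[0,0,0,0.1465],[0,0,0,0.1465],[0,0,0,0.1465],[0,0,0,0.014]]'; python3 -m jog '[[0,0,0,0],[0,0,0,0]]'
cat > go.py <<'E'
from h import *
import sys
# tool-frame shift that takes the grasp point (3 mm ahead of the TCP) to the given world point
s=ctrl.sense(); M=R.from_quat(s["tcp_rot"]).as_matrix(); g=s["position"]+M@[0,0,3]
print("shift",(M.T@(np.array([float(a) for a in sys.argv[1:4]])-g)).round(1),"yaw_y",np.degrees(np.arctan2(M[1,1],M[0,1])).round(2),"z",M[:,2].round(3))
xs=np.array([.372,.928,0]); print("unit world up",(M.T@[0,0,1]).round(3),"unit stand x",(M.T@xs).round(3), "joints",s["joint_positions"].round(2))
E
python3 go.py 521.2 28.3 110
```

```text
time_s: 25.25
position: [503.3, 8.3, 193.3]
tcp_rot: [0.828, 0.56, -0.016, 0.018]
force: [0.2, -0.3, -0.9]
opening: 0.999
grasp_force: 0.0
time_s: 25.45
position: [503.3, 8.4, 193.3]
tcp_rot: [0.827, 0.561, -0.016, 0.018]
force: [0.7, 0.2, 0.2]
opening: 1.001
grasp_force: 0.0
shift [29.1  8.3 79.1] yaw_y -21.7 z [-0.007 -0.048 -0.999]
unit world up [-0.047  0.011 -0.999] unit stand x [ 0.999  0.002 -0.047] joints [-0.12  0.09  1.75 -0.05  1.3   0.27]
```

```bash
python3 -m jog '[[5,1.5,0,0],[9,2.5,0,0],[9,2.5,0,0],[6.1,1.8,0,0],[0,0,4,0],[0,0,10,0],[0,0,15,0],[0,0,16,0],[0,0,14,0],[0,0,10,0],[0,0,5,0],[0,0,3,0],[0,0,0,0],[0,0,0,0]]'; python3 go.py 521.2 28.3 110
```

```text
time_s: 26.85
position: [521.9, 28.6, 115.8]
tcp_rot: [0.828, 0.56, -0.016, 0.018]
force: [0.0, 0.3, 0.8]
opening: 0.997
grasp_force: 0.0
shift [-0.2 -0.6  2.8] yaw_y -21.85 z [-0.005 -0.048 -0.999]
unit world up [-0.047  0.013 -0.999] unit stand x [ 0.999 -0.    -0.047] joints [-0.08  0.22  1.77 -0.05  1.15  0.32]
```

```bash
python3 -m jog '[[-0.2,-0.6,2.8,0],[0,0,0,0],[0,0,0,0],[0,0,0,0],[0,0,0,0],[0,0,0,0],[0,0,0,0],[0,0,0,0],[0,0,0,0],[0,0,0,0],[0,0,0,0],[0,0,0,0],[0,0,0,0],[0,0,0,0],[0,0,0,0]]' 1; python3 go.py 521.2 28.3 110
```

```text
time_s: 28.35
position: [520.3, 28.6, 112.3]
tcp_rot: [0.828, 0.56, -0.017, 0.018]
force: [-2.0, 1.1, 1.5]
opening: 0.212
grasp_force: 30.0
shift [ 0.1  0.9 -0.7] yaw_y -21.85 z [-0.007 -0.048 -0.999]
unit world up [-0.047  0.011 -0.999] unit stand x [ 0.999 -0.    -0.047] joints [-0.08  0.23  1.77 -0.05  1.14  0.32]
```

Gripped: the opening reads 19.9 mm against a 20 mm grip. First swing, without lift.

```bash
python3 -m jog '[[1.5,0,0,0],[2,0,0,0],[2,0,0,0],[1.8,0,0,0],[1.2,0,0,0],[0,0,0,0],[0,0,0,0]]'; python3 go.py 521.2 28.3 110
```

```text
time_s: 29.05
position: [521.6, 32.1, 112.0]
tcp_rot: [0.828, 0.56, -0.021, 0.02]
force: [-8.4, -10.9, 6.8]
opening: 0.209
grasp_force: 30.0
shift [-3.6  1.  -0.8] yaw_y -21.78 z [-0.013 -0.057 -0.998]
unit world up [-0.058  0.009 -0.998] unit stand x [ 0.998  0.001 -0.058] joints [-0.07  0.24  1.77 -0.06  1.15  0.34]
```

```bash
python3 -m jog '[[1.5,0,0,0],[1.5,0,0,0],[1.5,0,0,0],[1.5,0,0,0],[0,0,0,0],[0,0,0,0]]'; python3 go.py 521.2 28.3 110
```

```text
time_s: 29.65
position: [523.9, 37.9, 111.5]
tcp_rot: [0.828, 0.56, -0.021, 0.02]
force: [-7.0, -11.2, 5.9]
opening: 0.213
grasp_force: 30.0
shift [-9.8  1.  -0.9] yaw_y -21.78 z [-0.013 -0.057 -0.998]
unit world up [-0.057  0.009 -0.998] unit stand x [ 0.998  0.001 -0.057] joints [-0.06  0.24  1.76 -0.06  1.15  0.35]
```

The lean force levels off at 13 N, with about 10 mm of travel (0.15 rad). The arm lags about 4.5 mm, so I'll command ±14 mm to get ±9, rising about 1.3 mm per swing.

```bash
python3 -m jog '[[-2.5,0,0,0],[-3.5,0,0,0],[-4,0,0,0],[-4,0,0,0],[-4,0,0,0],[-4,0,0,0],[-3.5,0,0,0],[-2.5,0,0,0],[0,0,0,0]]'; python3 go.py 521.2 28.3 110;  python3 -m jog '[[2.5,0,-0.25,0],[3.5,0,-0.35,0],[4,0,-0.35,0],[4,0,-0.35,0],[4,0,-0.35,0],[4,0,-0.35,0],[3.5,0,-0.35,0],[2.5,0,-0.25,0],[0,0,0,0]]'; python3 go.py 521.2 28.3 110
```

```text
time_s: 30.55
position: [516.9, 20.7, 112.2]
tcp_rot: [0.829, 0.56, -0.012, 0.015]
force: [3.1, 12.3, -4.7]
opening: 0.214
grasp_force: 30.0
shift [ 8.7  1.1 -1.1] yaw_y -21.92 z [-0.003 -0.038 -0.999]
unit world up [-0.037  0.012 -0.999] unit stand x [ 0.999 -0.001 -0.037] joints [-0.1   0.22  1.79 -0.04  1.14  0.3 ]
time_s: 31.45
position: [523.7, 37.6, 112.4]
tcp_rot: [0.828, 0.56, -0.021, 0.02]
force: [-3.2, -10.8, -5.8]
opening: 0.21
grasp_force: 30.0
shift [-9.4  1.2 -0.1] yaw_y -21.79 z [-0.013 -0.057 -0.998]
unit world up [-0.058  0.009 -0.998] unit stand x [ 0.998  0.001 -0.058] joints [-0.06  0.24  1.76 -0.06  1.15  0.35]
```

```bash
for i in 1 2; do python3 -m jog '[[-2.5,0,0,0],[-3.5,0,0,0],[-4,0,0,0],[-4,0,0,0],[-4,0,0,0],[-4,0,0,0],[-3.5,0,0,0],[-2.5,0,0,0],[0,0,0,0]]'|sed -n 2,5p;  python3 -m jog '[[2.5,0,-0.25,0],[3.5,0,-0.35,0],[4,0,-0.35,0],[4,0,-0.35,0],[4,0,-0.35,0],[4,0,-0.35,0],[3.5,0,-0.35,0],[2.5,0,-0.25,0],[0,0,0,0]]'|sed -n 2,5p; done; python3 go.py 521.2 28.3 110
```

```text
position: [516.7, 20.5, 114.6]
tcp_rot: [0.829, 0.56, -0.012, 0.015]
force: [4.9, 9.9, -11.4]
opening: 0.211
position: [523.8, 38.0, 115.7]
tcp_rot: [0.828, 0.56, -0.021, 0.02]
force: [-3.1, -11.2, -9.3]
opening: 0.215
position: [516.8, 20.6, 118.0]
tcp_rot: [0.829, 0.56, -0.012, 0.015]
force: [3.5, 11.3, -12.5]
opening: 0.21
position: [523.8, 37.9, 118.9]
tcp_rot: [0.828, 0.56, -0.022, 0.02]
force: [-4.1, -11.6, -9.2]
opening: 0.207
shift [-9.4  1.1  6.5] yaw_y -21.79 z [-0.013 -0.057 -0.998]
unit world up [-0.058  0.009 -0.998] unit stand x [ 0.998  0.001 -0.058] joints [-0.06  0.23  1.75 -0.06  1.17  0.35]
```

```bash
for i in 1 2; do python3 -m jog '[[-2.5,0,0.06,0],[-3.5,0,0.06,0],[-4,0,0.06,0],[-4,0,0.06,0],[-4,0,0.06,0],[-4,0,0.06,0],[-3.5,0,0.06,0],[-2.5,0,0.06,0],[0,0,0,0]]'|sed -n 2,5p;  python3 -m jog '[[2.5,0,-0.25,0],[3.5,0,-0.35,0],[4,0,-0.35,0],[4,0,-0.35,0],[4,0,-0.35,0],[4,0,-0.35,0],[3.5,0,-0.35,0],[2.5,0,-0.25,0],[0,0,0,0]]'|sed -n 2,5p; done; python3 go.py 521.2 28.3 110
python3 look.py w6 block_grip setting_block block_foot pin_head
```

```text
position: [516.8, 20.6, 120.8]
tcp_rot: [0.828, 0.56, -0.012, 0.015]
force: [2.4, 10.9, -9.7]
opening: 0.211
position: [524.1, 38.7, 121.4]
tcp_rot: [0.828, 0.56, -0.021, 0.02]
force: [-5.0, -8.9, -6.4]
opening: 0.213
position: [516.8, 20.3, 122.9]
tcp_rot: [0.828, 0.56, -0.013, 0.016]
force: [0.7, 9.2, -7.8]
opening: 0.209
position: [524.2, 38.8, 123.3]
tcp_rot: [0.828, 0.56, -0.021, 0.02]
force: [-5.7, -8.2, -5.2]
opening: 0.214
shift [-10.1   1.   10.9] yaw_y -21.79 z [-0.012 -0.056 -0.998]
unit world up [-0.057  0.01  -0.998] unit stand x [ 0.998  0.001 -0.057] joints [-0.06  0.23  1.75 -0.06  1.18  0.35]
[524.2  38.8 123.3] [[0.371, 0.928, -0.012], [0.927, -0.371, -0.056], [-0.057, 0.01, -0.998]] 0.21390134472718167 [-5.7 -8.2 -5.2]
block_grip [523.2  38.5 115.2] 0.87 [322.8 247. ]
setting_block [522.3  31.   35.2] 0.73 [324.5 209.9]
pin_head [497.2 -23.9  61.9] 0.22 [321.4 289.5]
```

The networks show a rise but are too coarse to rule out slip in the pads. I'll check the ear's hole against the projections for "risen" and "slipped".

```bash
python3 - <<'E'
from h import *
K=np.array(ctrl.camera_params("wrist")["K"]); T=np.load("pics/w6.npy")
im=cv2.imread("pics/w6.png")
xs=np.array([.372,.928,0]);ys=np.array([-.928,.372,0]);z=np.array([0,0,1.]);c=np.array([521.3,28.3,28+17])
def pr(P): q=np.linalg.inv(T)@np.append(P,1);u=K@q[:3];return u[:2]/u[2]
im=cv2.resize(im,None,fx=2.5,fy=2.5,interpolation=2)
for rise,col in((11,(0,255,0)),(2,(0,0,255))):
    th=10.3/(65+ (11-rise))
    for x,y,h in((62,0,41),(73,-11,41),(73,11,41),(62,4.5,41),(62,-4.5,41)):
        X=x*np.cos(th)+h*np.sin(th); Z=-x*np.sin(th)+h*np.cos(th)
        p=pr(c+xs*X+ys*y+z*(Z+rise)); print(rise,p.round()); cv2.circle(im,tuple(int(v*2.5) for v in p),3,col,-1)
cv2.imwrite("pics/c8.png",im[150:750,400:1200])
E
```

```text
11 [326. 142.]
11 [344. 124.]
11 [308. 124.]
11 [318. 142.]
11 [333. 142.]
2 [325. 141.]
2 [343. 124.]
2 [308. 124.]
2 [318. 141.]
2 [332. 141.]
```

View pics/c8.png

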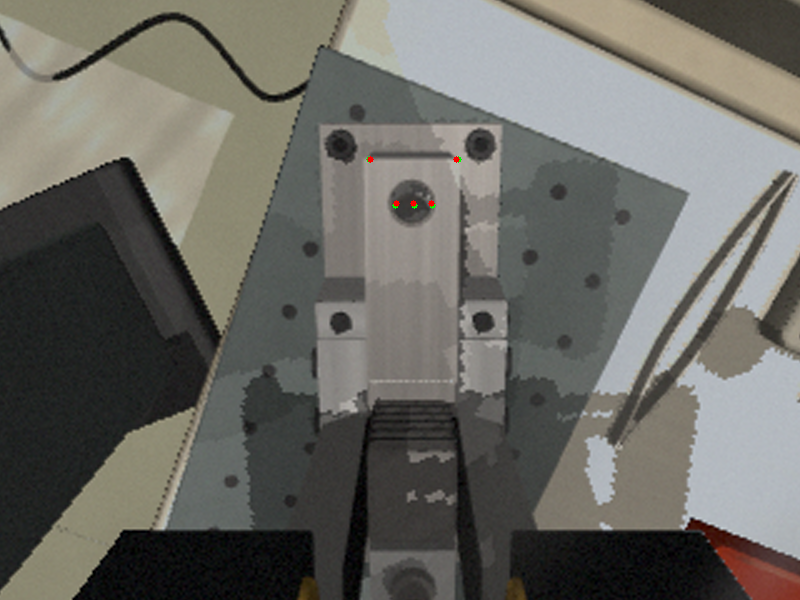

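The hole and ear match the lean, but straight above the hole the view says little about rise. The grip-top edge depends more on height, so I'll compare its corners (about (368,441) and (458,441) in the crop, rear edge about row 548).

```bash
python3 - <<'E'
from h import *
K=np.array(ctrl.camera_params("wrist")["K"]); T=np.load("pics/w6.npy")
xs=np.array([.372,.928,0]);ys=np.array([-.928,.372,0]);z=np.array([0,0,1.]);c=np.array([521.3,28.3,45])
def pr(P): q=np.linalg.inv(T)@np.append(P,1);u=K@q[:3];return u[:2]/u[2]*2.5-[400,150]
print("cam",T[:3,3].round())
for rise in(11,6,2):
    th=10.3/(65+11-rise)
    for x,y,h in((11,-10,81),(11,10,81),(-11,-10,81),(-11,10,81),(11,0,41),(73,-11,41),(-73+11,0,0)):
        X=x*np.cos(th)+h*np.sin(th); Z=-x*np.sin(th)+h*np.cos(th)
        print(rise,(x,y,h),pr(c+xs*X+ys*y+z*(Z+rise)).round())
im=cv2.cvtColor(cv2.imread("pics/c8.png"),cv2.COLOR_BGR2GRAY)
print("col",im[380:600:4,412].tolist())
for r in (445,500,540): print(r,im[r,340:490:4].tolist())
E
```

```text
cam [554. 118. 275.]
11 (11, -10, 81) [466. 453.]
11 (11, 10, 81) [369. 453.]
11 (-11, -10, 81) [464. 553.]
11 (-11, 10, 81) [370. 553.]
11 (11, 0, 41) [414. 405.]
11 (73, -11, 41) [459. 160.]
11 (-62, 0, 0) [413. 591.]
6 (11, -10, 81) [464. 446.]
6 (11, 10, 81) [370. 447.]
6 (-11, -10, 81) [463. 543.]
6 (-11, 10, 81) [371. 544.]
6 (11, 0, 41) [414. 400.]
6 (73, -11, 41) [458. 160.]
6 (-62, 0, 0) [412. 580.]
2 (11, -10, 81) [462. 441.]
2 (11, 10, 81) [371. 442.]
2 (-11, -10, 81) [461. 536.]
2 (-11, 10, 81) [372. 536.]
2 (11, 0, 41) [414. 395.]
2 (73, -11, 41) [457. 160.]
2 (-62, 0, 0) [412. 572.]
col [140, 115, 119, 117, 117, 75, 49, 59, 47, 62, 38, 60, 34, 57, 57, 49, 62, 58, 95, 118, 125, 51, 57, 58, 58, 58, 56, 56, 111, 116, 68, 58, 56, 54, 58, 56, 57, 58, 58, 61, 56, 57, 58, 95, 100, 78, 78, 52, 48, 58, 60, 48, 50, 49, 48]
445 [56, 58, 55, 56, 57, 58, 0, 28, 48, 52, 46, 48, 45, 47, 47, 46, 47, 55, 62, 63, 60, 63, 62, 58, 59, 60, 62, 55, 53, 28, 25, 71, 72, 72, 69, 74, 69, 70]
500 [56, 53, 54, 43, 1, 8, 6, 52, 53, 58, 59, 59, 53, 56, 58, 57, 58, 114, 68, 72, 59, 57, 113, 116, 68, 73, 63, 115, 103, 66, 19, 21, 22, 53, 58, 58, 59, 60]
540 [56, 55, 13, 2, 14, 2, 16, 72, 54, 55, 55, 51, 56, 56, 52, 54, 58, 56, 56, 54, 55, 52, 53, 55, 50, 55, 57, 56, 58, 80, 23, 25, 25, 21, 36, 59, 61, 67]
```

The grip's rear top edge, at row 552, matches a rise of about 11 mm, so the block is coming up with the gripper. Continuing to rock.

```bash
for i in 1 2 3; do python3 -m jog '[[-2.5,0,0,0],[-3.5,0,0.03,0],[-4,0,0.03,0],[-4,0,0.03,0],[-4,0,0.03,0],[-4,0,0.03,0],[-3.5,0,0.03,0],[-2.5,0,0,0],[0,0,0,0]]'|sed -n '2p;4p';  python3 -m jog '[[2.5,0,-0.25,0],[3.5,0,-0.35,0],[4,0,-0.35,0],[4,0,-0.35,0],[4,0,-0.35,0],[4,0,-0.35,0],[3.5,0,-0.35,0],[2.5,0,-0.25,0],[0,0,0,0]]'|sed -n '1,2p;4p'; done; python3 go.py 521.2 28.3 110
```

```text
position: [516.8, 20.2, 125.1]
force: [0.7, 10.4, -9.0]
time_s: 40.7
position: [524.2, 38.9, 125.5]
force: [-5.5, -9.0, -7.0]
position: [516.8, 20.2, 127.4]
force: [0.3, 9.8, -9.2]
time_s: 42.5
position: [524.4, 39.4, 128.1]
force: [-6.5, -7.8, -6.6]
position: [516.7, 19.9, 130.1]
force: [-1.7, 8.0, -9.7]
time_s: 44.3
position: [524.8, 40.2, 131.0]
force: [-5.3, -5.9, -5.4]
shift [-11.3   0.8  18.6] yaw_y -21.81 z [-0.011 -0.054 -0.998]
unit world up [-0.054  0.01  -0.998] unit stand x [ 0.998  0.001 -0.054] joints [-0.05  0.22  1.74 -0.06  1.19  0.35]
```

Rise is about 19 mm and the loads are falling. Before the block leaves the slot it has to be upright, so I'll measure its lean numerically from where the ear's hole sits in the wrist image, checking against w5 (upright) and w6.

```bash
cat > lean.py <<'E'
from h import *
import sys
K=np.array(ctrl.camera_params("wrist")["K"])
xs=np.array([.372,.928,0]);ys=np.array([-.928,.372,0]);z=np.array([0,0,1.])
def pr(P,T): q=np.linalg.inv(T)@np.append(P,1);u=K@q[:3];return u[:2]/u[2]
def hole(im,uv,r=16,rad=12):
    g=cv2.GaussianBlur(cv2.cvtColor(im,cv2.COLOR_RGB2GRAY),(3,3),0).astype(float); u,v=[int(round(a)) for a in uv]
    p=g[v-r:v+r+1,u-r:u+r+1]; t=(np.percentile(p,5)+np.median(p))/2
    n,l,st,ce=cv2.connectedComponentsWithStats((p<t).astype(np.uint8))
    k=min(range(1,n),key=lambda i:np.hypot(*(ce[i]-r)) + (1e3 if st[i,4]<25 else 0)); return ce[k]+[u-r,v-r],st[k,4]
def pred(th,g,T,x=62,h=-24): return pr(g+xs*(x*np.cos(th)+h*np.sin(th))+z*(-x*np.sin(th)+h*np.cos(th)),T)
def lean(im,T,g):
    o,a=hole(im,pred(0.05,g,T)); ths=np.linspace(-.3,.3,121)
    e=[abs(pred(t,g,T)[1]-o[1]) for t in ths]; return o.round(1),a,ths[int(np.argmin(e))].round(3),[pred(t,g,T).round(1).tolist() for t in(-.1,0,.1)]
if __name__=="__main__":
    for n in("w6",):
        T=np.load(f"pics/{n}.npy"); im=cv2.imread(f"pics/{n}.png")[...,::-1].copy()
        Tt=T@np.linalg.inv(np.array(ctrl.camera_params("wrist")["T_tool_cam"])); print(n,lean(im,T,(Tt@[0,0,3,1])[:3]))
    T5=np.load("pics/w5.npy"); p=pr(np.array([544.4,85.8,86]),T5); print("w5",p,hole(cv2.imread("pics/w5.png")[...,::-1].copy(),p))
    s=ctrl.sense(); T=cams("wrist")[1]; im=ctrl.capture("wrist"); M=R.from_quat(s["tcp_rot"]).as_matrix(); g=s["position"]+M@[0,0,3]
    cv2.imwrite(f"pics/{sys.argv[1]}.png",im[...,::-1]); np.save(f"pics/{sys.argv[1]}.npy",T)
    print("now",s["time_s"],g.round(1),"disp_x",((g-[520.3,28.5,0])@xs).round(1),lean(im,T,g),s["force"].round(1))
    for t in("setting_block","block_grip"):
        for q in ctrl.pinpoint(t,"wrist")[:1]: print(t,np.round(q["position"],1),q["confidence"])
E
python3 lean.py w7
```

```text
w6 (array([323.9, 140.7]), np.int32(229), np.float64(0.135), [[323.9, 133.7], [323.8, 136.0], [323.8, 139.3]])
w5 [321.29071197 294.87633394] (array([321.85714286, 296.65714286]), np.int32(35))
now 44.3 [524.8  40.1 128. ] disp_x 12.4 (array([323.8, 140.6]), np.int32(222), np.float64(0.135), [[323.9, 133.8], [323.8, 136.1], [323.7, 139.4]]) [-5.3 -5.9 -5.4]
setting_block [522.6  31.4  40.3] 0.92
block_grip [522.5  38.7 117.7] 0.91
```

The lean now measures about 0.135 rad. I'll come back towards the centre at constant height and measure again.

```bash
python3 -m jog '[[-2,0,0.1,0],[-3,0,0.14,0],[-3,0,0.14,0],[-3,0,0.14,0],[-3,0,0.14,0],[-3,0,0.14,0],[-2,0,0.1,0],[-1,0,0.05,0],[0,0,0,0],[0,0,0,0]]'>/dev/null; python3 lean.py w8|tail -3
```

```text
now 45.45 [520.1  27.6 128.8] disp_x -0.9 (array([323. , 130.2]), np.int32(193), np.float64(-0.275), [[323.7, 134.0], [323.6, 136.5], [323.4, 139.9]]) [-1.3  9.4 -5.9]
setting_block [524.6  30.3  36.3] 0.82
block_grip [516.7  30.4 117.6] 0.61
```

The hole moves more than pure pivoting predicts, and the networks hint at some slip in the pads. I'll check by tracking the ear's appearance in the tool-fixed camera from w6 to w7 to w8 with ECC: scale gives slip, change in taper gives lean. I'll also get the ear's absolute width.

```bash
cat > ear.py <<'E'
from lean import *
def edges(n):
    g=cv2.GaussianBlur(cv2.cvtColor(cv2.imread(f"pics/{n}.png"),cv2.COLOR_BGR2GRAY),(3,3),0).astype(float); return g
def ecc(a,b):
    A,B=[cv2.cvtColor(cv2.imread(f"pics/{n}.png"),cv2.COLOR_BGR2GRAY) for n in(a,b)]
    m=np.zeros_like(A); m[116:186,304:349]=255
    W=np.eye(2,3,dtype=np.float32)
    c,W=cv2.findTransformECC(A,B,W,cv2.MOTION_AFFINE,(3,300,1e-6),m,3); return round(c,3),W.round(3).tolist()
if __name__=="__main__":
    for p in(("w6","w7"),("w7","w8")):
        try: print(p,ecc(*p))
        except cv2.error as e: print(p,"fail")
    for n in("w6","w7","w8"):
        g=edges(n)
        for v in(126,132,154,162,170):
            # side edges of the ear: strongest gradients near the expected columns
            d=np.abs(np.gradient(g[v-1:v+2].mean(0))); l=300+d[300:316].argmax(); r=336+d[336:352].argmax(); print(n,v,l,r,end=" | ")
        print()
        print("   col",g[108:124,326].round().astype(int).tolist(),"grip",g[190:290,324].round().astype(int).tolist())
E
python3 ear.py
```

```text
('w6', 'w7') (0.976, [[0.9950000047683716, 0.00800000037997961, -0.29100000858306885], [0.019999999552965164, 0.9769999980926514, -3.124000072479248]])
('w7', 'w8') (0.79, [[1.0470000505447388, -0.020999999716877937, -12.854999542236328], [0.3149999976158142, 1.0670000314712524, -120.86699676513672]])
w6 126 305 340 | w6 132 305 343 | w6 154 305 343 | w6 162 305 343 | w6 170 305 343 | 
   col [98, 109, 127, 134, 134, 135, 135, 135, 135, 133, 133, 128, 109, 87, 89, 117] grip [124, 124, 123, 123, 122, 121, 121, 121, 121, 121, 121, 120, 120, 120, 119, 119, 118, 117, 117, 117, 117, 123, 129, 123, 117, 117, 117, 117, 116, 101, 72, 51, 46, 52, 52, 47, 52, 50, 43, 48, 47, 41, 47, 57, 52, 46, 53, 61, 61, 66, 83, 99, 103, 103, 92, 69, 58, 58, 58, 58, 58, 58, 58, 57, 58, 63, 82, 105, 113, 102, 77, 59, 56, 57, 56, 55, 55, 56, 57, 58, 59, 58, 58, 58, 59, 59, 57, 57, 58, 65, 83, 98, 97, 85, 78, 77, 70, 57, 50, 51]
w7 126 305 349 | w7 132 305 343 | w7 154 305 342 | w7 162 306 342 | w7 170 306 342 | 
   col [96, 94, 95, 107, 125, 133, 133, 134, 134, 134, 133, 132, 132, 121, 103, 111] grip [124, 124
[... 334 characters left out ...]
58, 58, 58, 59, 58, 57, 57, 57, 59, 71, 93, 101, 93, 83, 78, 75, 65, 53, 48, 53, 58, 58, 54]
w8 126 315 345 | w8 132 315 336 | w8 154 302 346 | w8 162 305 342 | w8 170 300 347 | 
   col [106, 125, 156, 161, 138, 114, 119, 130, 130, 129, 129, 129, 129, 126, 113, 89] grip [111, 111, 111, 112, 112, 112, 112, 111, 111, 110, 110, 111, 110, 109, 110, 111, 112, 112, 111, 105, 88, 71, 59, 50, 56, 66, 59, 51, 60, 64, 55, 53, 63, 66, 57, 54, 63, 69, 59, 49, 57, 68, 70, 70, 77, 92, 107, 113, 113, 113, 113, 114, 115, 115, 109, 91, 68, 57, 57, 56, 56, 57, 57, 57, 58, 58, 57, 56, 60, 65, 62, 58, 57, 56, 57, 58, 58, 57, 59, 67, 67, 56, 49, 54, 60, 59, 54, 50, 48, 47, 49, 45, 35, 25, 22, 22, 23, 22, 21, 21]
```

Tracking suggests some slip: the grip features drift 2–3 px. I'll fit lean and slip (x, z) to the rows of the hole, the collar junction and the grip's top front and rear edges in each image.

```bash
cat > fit.py <<'E'
from lean import *
from scipy.optimize import least_squares
Ttc=np.array(ctrl.camera_params("wrist")["T_tool_cam"])
def fit(n,obs):
    T=np.load(f"pics/{n}.npy"); g=((T@np.linalg.inv(Ttc))@[0,0,3,1])[:3]
    F=[(62,-24),(11,-24),(11,16),(-11,16)]
    def f(p):
        th,dx,dz=p; r=[]
        for (x,h),o in zip(F,obs):
            if o is None: continue
            x2,h2=x+dx,h+dz
            r.append(pr(g+xs*(x2*np.cos(th)+h2*np.sin(th))+z*(-x2*np.sin(th)+h2*np.cos(th)),T)[1]-o)
        return np.array(r+[dx/4,th/.3])
    s=least_squares(f,[0,0,0]); print(n,"g",g.round(1),"lean,dx,dz",s.x.round(3),"res",f(s.x)[:-2].round(1), "block rise",(g[2]+s.x[2]-110+0).round(1))
if __name__=="__main__":
    fit("w6",[140.7,219.7,238,279.5]); fit("w7",[140.6,217.7,236,276.5]); fit("w8",[130.2,210.3,233,None]); 
E
python3 fit.py
```

```text
w6 g [524.1  38.6 120.3] lean,dx,dz [ 0.166  0.952 -0.155] res [-0.4  0.7  0.5 -0.7] block rise 10.2
w7 g [524.8  40.1 127.9] lean,dx,dz [ 0.15   0.811 -4.665] res [-0.5  0.8  0.6 -0.9] block rise 13.3
w8 g [520.1  27.6 128.8] lean,dx,dz [ 0.043  4.139 -5.008] res [ 0.2 -0.2  0.1] block rise 13.8
```

The fits are good: no slip up to w6, then about 4.7 mm of slip. The block is now up about 13.5 mm and needs 15 to clear the pads. A few more full swings, then fit again.

```bash
python3 -m jog '[[-2,0,0,0],[-3,0,0,0],[-3,0,0,0],[-2,0,0,0],[0,0,0,0]]'|sed -n '2p;4p'; for i in 1; do python3 -m jog '[[2.5,0,-0.25,0],[3.5,0,-0.35,0],[4,0,-0.35,0],[4,0,-0.35,0],[4,0,-0.35,0],[4,0,-0.35,0],[3.5,0,-0.35,0],[2,0,-0.25,0],[0,0,0,0]]'|sed -n '1,2p;4p';python3 -m jog '[[-2.5,0,0,0],[-3.5,0,0,0],[-4,0,0,0],[-4,0,0,0],[-4,0,0,0],[-4,0,0,0],[-3.5,0,0,0],[-2.5,0,0,0],[0,0,0,0]]'|sed -n '2p;4p';   python3 -m jog '[[2.5,0,-0.25,0],[3.5,0,-0.35,0],[4,0,-0.35,0],[4,0,-0.35,0],[4,0,-0.35,0],[4,0,-0.35,0],[3.5,0,-0.35,0],[2,0,-0.25,0],[0,0,0,0]]'|sed -n '1,2p;4p'; done; python3 lean.py w9|tail -3; python3 - <<'E'
from ear import *
g=edges("w9"); print(g[110:175,324].round().astype(int).tolist()); print(g[200:300,324].round().astype(int).tolist())
E
```

```text
position: [516.2, 17.9, 132.2]
force: [-1.8, 8.4, -5.3]
time_s: 47.0
position: [524.2, 38.4, 132.8]
force: [-6.5, -4.4, -3.6]
position: [515.8, 16.9, 134.4]
force: [-0.9, 6.3, -6.9]
time_s: 48.8
position: [524.4, 38.6, 135.5]
force: [-5.6, -2.1, -3.8]
now 48.8 [524.4  38.4 132.5] disp_x 10.7 (array([323.5, 138.1]), np.int32(217), np.float64(0.06), [[323.9, 133.8], [323.7, 136.2], [323.6, 139.5]]) [-5.6 -2.1 -3.8]
setting_block [524.6  29.2  41.7] 0.59
block_grip [523.8  42.  120.2] 0.71
[128, 136, 136, 136, 137, 136, 136, 136, 135, 124, 108, 120, 144, 153, 152, 152, 151, 151, 143, 118, 87, 72, 69, 70, 68, 62, 59, 58, 56, 55, 55, 56, 56, 58, 63, 73, 87, 110, 133, 142, 143, 144, 144, 144, 144, 144, 144, 144, 144, 143, 142, 141, 141, 141, 141, 141, 142, 141, 141, 140, 137, 130, 126, 125, 124]
[119, 119, 118, 117, 117, 117, 121, 124, 121, 118, 117, 118, 119, 118, 110, 88, 62, 50, 53, 53, 50, 54, 51, 46, 53, 50, 41, 45, 46, 43, 52, 60, 63, 70, 87, 105, 113, 116, 114, 107, 98, 85, 73, 63, 57, 57, 57, 58, 58, 57, 57, 58, 58, 63, 82, 102, 104, 89, 67, 57, 57, 57, 57, 58, 59, 59, 59, 59, 58, 56, 57, 64, 82, 98, 97, 85, 78, 77, 70, 56, 49, 54, 60, 59, 54, 51, 49, 49, 50, 50, 43, 31, 24, 22, 23, 24, 24, 24, 25, 24]
```

```bash
python3 - <<'E'
from fit import *
fit("w9",[138.1,215.2,233.5,271.5])
E
```

```text
w9 g [524.4  38.4 132.5] lean,dx,dz [ 0.127  1.417 -9.003] res [ 0.  -0.   0.1 -0.1] block rise 13.5
```

The block has stalled at a rise of about 13.5 mm, and the pads have crept about 9 mm up the grip. I'll bring it near upright in the slot, which still pinches it, and take a fresh lower grip.

```bash
python3 -m jog '[[-3,0,0.14,0],[-4,0,0.18,0],[-4,0,0.18,0],[-4,0,0.18,0],[-4,0,0.18,0],[-3,0,0.14,0],[0,0,0,0]]'|sed -n '2p;4p'; python3 -m jog '[[0,0,0,0],[0,0,0,0],[0,0,0,0],[0,0,0,0]]' 0.36; python3 go.py 520.3 28.5 123.5
```

```text
position: [518.1, 21.8, 136.4]
force: [-2.7, 6.8, -2.5]
time_s: 50.05
position: [518.5, 19.3, 136.6]
tcp_rot: [0.828, 0.56, -0.015, 0.02]
force: [-0.6, 0.2, 0.8]
opening: 0.323
grasp_force: 0.0
shift [ 9.8 -2.   9.7] yaw_y -21.86 z [-0.003 -0.049 -0.999]
unit world up [-0.047  0.016 -0.999] unit stand x [ 0.999 -0.    -0.047] joints [-0.1   0.19  1.77 -0.05  1.19  0.3 ]
```

```bash
python3 -m jog '[[3,-0.6,3,0],[3,-0.6,3,0],[2,-0.3,2.5,0],[0,0,1.2,0],[0,0,0,0]]'|sed -n '2p;4p'; python3 -m jog '[[0,0,0,0],[0,0,0,0],[0,0,0,0],[0,0,0,0],[0,0,0,0],[0,0,0,0],[0,0,0,0]]' 1; python3 lean.py w10|tail -3; python3 go.py 520.3 28.5 123.5; python3 - <<'E'
from ear import *
g=edges("w10"); print(g[110:175,324].round().astype(int).tolist()); print(g[200:300,324].round().astype(int).tolist())
E
```

```text
position: [518.1, 27.5, 124.8]
force: [-0.4, 0.5, 0.8]
time_s: 51.25
position: [518.9, 27.2, 125.5]
tcp_rot: [0.828, 0.56, -0.016, 0.019]
force: [2.0, -1.8, -1.6]
opening: 0.213
grasp_force: 30.0
now 51.25 [518.9  27.  122.5] disp_x -1.9 (array([324. , 134.4]), np.int32(238), np.float64(-0.075), [[323.7, 133.9], [323.6, 136.3], [323.5, 139.6]]) [ 2.  -1.8 -1.6]
setting_block [520.3  34.5  41.3] 0.62
block_grip [518.1  28.8 118.5] 0.97
shift [ 1.9  0.8 -1.1] yaw_y -21.84 z [-0.006 -0.048 -0.999]
unit world up [-0.047  0.013 -0.999] unit stand x [ 0.999 -0.    -0.047] joints [-0.08  0.21  1.77 -0.05  1.17  0.32]
[170, 170, 167, 163, 142, 102, 89, 112, 126, 126, 125, 125, 124, 124, 124, 113, 88, 69, 61, 63, 67, 62, 57, 59, 63, 67, 69, 71, 79, 91, 91, 79, 71, 77, 94, 111, 119, 121, 123, 123, 123, 122, 123, 124, 124, 124, 124, 123, 123, 123, 123, 122, 123, 124, 124, 123, 122, 122, 122, 123, 123, 123, 123, 123, 123]
[111, 111, 110, 110, 110, 110, 110, 111, 112, 112, 112, 111, 111, 111, 112, 111, 102, 85, 73, 70, 61, 52, 59, 63, 57, 54, 59, 68, 73, 64, 53, 60, 72, 73, 64, 51, 56, 68, 72, 66, 51, 47, 63, 74, 74, 72, 65, 56, 54, 57, 57, 56, 56, 57, 57, 57, 58, 58, 57, 57, 58, 69, 93, 108, 106, 90, 66, 56, 56, 57, 57, 56, 55, 56, 56, 56, 57, 57, 58, 59, 58, 55, 51, 48, 44, 35, 25, 21, 20, 21, 22, 23, 24, 25, 22, 20, 22, 24, 23, 23]
```

```bash
python3 - <<'E'
from fit import *
fit("w10",[134.6,217,243,284]); fit("w10",[134.6,217,243,None])
E
```

```text
w10 g [518.9  27.  122.5] lean,dx,dz [0.058 2.556 5.231] res [-0.3  0.7  0.5 -0.7] block rise 17.7
w10 g [518.9  27.  122.5] lean,dx,dz [0.046 1.95  2.557] res [ 0.1 -0.1  0. ] block rise 15.0
```

Re-gripped with a full pad on the grip, and the block up about 15 mm. Another set of swings, ending near the centre.

```bash
python3 -m jog '[[2.5,0,-0.15,0],[4,0,-0.25,0],[4,0,-0.25,0],[3,0,-0.2,0],[0,0,0,0]]'|sed -n '2p;4p'; python3 -m jog '[[-2.5,0,0,0],[-3.5,0,0,0],[-4,0,0,0],[-4,0,0,0],[-4,0,0,0],[-4,0,0,0],[-3.5,0,0,0],[-1.5,0,0,0],[0,0,0,0]]'|sed -n '2p;4p';   python3 -m jog '[[2.5,0,-0.25,0],[3.5,0,-0.35,0],[4,0,-0.35,0],[4,0,-0.35,0],[4,0,-0.35,0],[4,0,-0.35,0],[3.5,0,-0.35,0],[2,0,-0.25,0],[0,0,0,0]]'|sed -n '2p;4p'; python3 -m jog '[[-2.5,0,0,0],[-3.5,0,0,0],[-4,0,0,0],[-4,0,0,0],[-3,0,0,0],[0,0,0,0]]'|sed -n '1,2p;4p'; python3 lean.py w11|tail -3; python3 - <<'E'
from ear import *
g=edges("w11"); print(g[105:175,324].round().astype(int).tolist()); print(g[200:300,324].round().astype(int).tolist())
E
```

```text
position: [523.2, 37.8, 125.5]
force: [1.6, -6.9, -1.2]
position: [514.8, 17.1, 127.2]
force: [4.7, 4.8, -2.8]
position: [523.4, 38.6, 128.1]
force: [2.2, -5.1, -2.2]
time_s: 54.3
position: [518.5, 26.5, 129.3]
force: [4.9, 2.6, -2.3]
now 54.3 [518.5  26.4 126.3] disp_x -2.6 (array([324.5, 133.5]), np.int32(256), np.float64(-0.125), [[323.6, 134.0], [323.5, 136.5], [323.4, 139.8]]) [ 4.9  2.6 -2.3]
setting_block [521.6  35.5  43.7] 0.64
block_grip [518.5  28.8 122.7] 0.8
[122, 126, 156, 173, 172, 170, 167, 163, 137, 100, 99, 119, 125, 125, 125, 125, 124, 124, 120, 103, 78, 62, 57, 61, 70, 70, 62, 61, 65, 68, 71, 71, 70, 69, 70, 70, 71, 83, 105, 117, 120, 122, 123, 124, 123, 122, 122, 122, 122, 122, 123, 123, 123, 123, 123, 123, 122, 123, 124, 123, 123, 122, 123, 123, 124, 124, 124, 123, 123, 123]
[110, 110, 110, 111, 110, 110, 114, 124, 126, 117, 110, 111, 111, 111, 106, 91, 77, 73, 64, 54, 60, 70, 65, 52, 51, 64, 71, 63, 53, 59, 70, 68, 53, 43, 53, 69, 73, 67, 54, 53, 66, 74, 74, 73, 75, 84, 84, 69, 59, 57, 56, 56, 56, 56, 57, 57, 56, 56, 57, 56, 57, 74, 100, 108, 90, 66, 58, 58, 56, 55, 56, 57, 57, 57, 58, 58, 58, 57, 57, 54, 50, 44, 32, 22, 19, 22, 22, 21, 22, 23, 24, 25, 24, 23, 21, 20, 23, 23, 25, 31]
```

```bash
python3 - <<'E'
from fit import *
fit("w11",[133.5,215,241.5,281]); fit("w11",[133.5,215,241.5,None])
E
```

```text
w11 g [518.5  26.4 126.3] lean,dx,dz [0.031 2.538 1.947] res [-0.2  0.5  0.4 -0.5] block rise 18.2
w11 g [518.5  26.4 126.3] lean,dx,dz [0.022 2.05  0.008] res [ 0.1 -0.1  0. ] block rise 16.3
```

The block is up about 17 mm with nearly zero lean, and the pull is just its weight (2–3 N), so it is free of the pads. Lifting straight up.

```bash
python3 -m jog '[[-0.05,0,-1,0],[-0.05,0,-1,0],[-0.05,0,-1,0],[0,0,0,0]]'|sed -n '2p;4p'; python3 -m jog '[[-0.05,0,-1,0],[-0.1,0.03,-2,0],[-0.1,0.03,-2.5,0],[-0.15,0.03,-3,0],[-0.15,0.03,-3,0],[-0.15,0.03,-3,0],[-0.15,0.03,-3,0],[-0.1,0.03,-2.5,0],[-0.1,0.03,-2,0],[-0.1,0.03,-1.5,0],[-0.05,0,-1,0],[0,0,0,0],[0,0,0,0]]'; python3 lean.py w12|tail -3; python3 - <<'E'
from ear import *
g=edges("w12"); print(g[105:175,324].round().astype(int).tolist()); print(g[200:300,324].round().astype(int).tolist())
E
```

```text
position: [517.2, 25.2, 131.9]
force: [2.4, 0.4, -2.0]
time_s: 56.15
position: [517.2, 24.8, 156.3]
tcp_rot: [0.828, 0.56, -0.016, 0.018]
force: [-0.7, 0.5, -2.9]
opening: 0.211
grasp_force: 30.0
now 56.15 [517.2  24.6 153.3] disp_x -4.8 (array([324. , 137.3]), np.int32(141), np.float64(0.03), [[323.8, 133.9], [323.7, 136.3], [323.6, 139.6]]) [-0.7  0.5 -2.9]
setting_block [521.1  28.5  71.2] 0.69
block_grip [516.2  28.6 151.7] 0.97
[172, 171, 169, 168, 167, 166, 150, 111, 75, 69, 88, 114, 125, 125, 125, 124, 124, 124, 122, 109, 99, 116, 143, 156, 157, 155, 156, 149, 120, 89, 77, 75, 74, 73, 73, 72, 72, 80, 100, 115, 120, 123, 123, 123, 123, 123, 124, 124, 124, 123, 123, 123, 124, 124, 124, 123, 124, 124, 123, 123, 123, 123, 123, 123, 123, 124, 123, 123, 123, 123]
[109, 110, 111, 111, 110, 111, 118, 131, 131, 117, 111, 110, 111, 111, 108, 95, 79, 71, 63, 53, 58, 69, 67, 56, 54, 65, 72, 63, 50, 55, 67, 69, 60, 51, 56, 68, 69, 58, 47, 51, 65, 73, 73, 73, 76, 83, 82, 66, 57, 58, 58, 58, 58, 58, 58, 57, 57, 57, 61, 67, 76, 84, 77, 64, 57, 55, 55, 56, 57, 56, 57, 58, 58, 57, 56, 57, 59, 59, 58, 51, 40, 36, 36, 35, 36, 36, 36, 37, 37, 38, 51, 79, 97, 101, 101, 99, 97, 97, 96, 97]
```

Held still about 20 mm above the slot, upright to within about 0.03 rad, with no slip since w11. The pull is the block's weight only. Settling, then handing in.

```bash
python3 -m jog '[[0,0,0,0],[0,0,0,0],[0,0,0,0],[0,0,0,0],[0,0,0,0]]'; python3 -c "
from bench import ctrl
print(ctrl.close_job())"
```

```text
time_s: 56.8
position: [517.3, 24.7, 156.4]
tcp_rot: [0.828, 0.56, -0.016, 0.018]
force: [-0.6, 0.4, -3.8]
opening: 0.209
grasp_force: 30.0
the job is handed in; nothing more can be done
None
```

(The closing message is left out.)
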